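# Start the dough timers, smallest tub first

## Robot

A 7-joint arm with a two-finger parallel gripper is mounted at the origin on the work surface. World frame = base frame: x ahead of the robot, y to its left, z up, the work surface at z = 0. Lengths are in mm, angles in rad, forces in N, time in s.
With the tool pointing down it reaches from about 400 to 875 mm from the base axis. Payload 4.4 kg.
Tool frame: the origin (TCP) lies midway between the tips of the shut fingers; the grasp point (between the pads) lies 19 mm behind it; z points along the fingers, y is the line along which they close (so a half turn about z gives the same grasp; the last joint's range is limited). The gripper opens to 85 mm and grips with 20 to 120 N. Pads are 22 mm wide; open, the fingers measure 114 mm over their backs; the gripper's body (76 mm by 85 mm) begins 54 mm behind the grasp point. The pads swing forward as they close: fully open they stand 13 mm farther back than shut.
Start: joints at [-1.297, 0.628, 0.038, 1.517, -0.027, 0.996, -0.02], TCP at [216.621, 612.857, 231.313] pointing down, gripper open.
Joint ranges: [-3.06, 3.06], [-0.37, 2.12], [-1.25, 1.32], [0.18, 2.47], [-1.1, 4.24], [0.23, 1.98], [-2.94, 2.94]. Speed limits (rad/s): [2.57, 2.57, 3.14, 3.14, 3.14, 3.14, 3.14].

## Interface

Orientations are given as [roll, pitch, yaw] about the fixed x, y, z axes, in that order (R = Rz(yaw) Ry(pitch) Rx(roll)).
In Python, from cell import telemetry, eyes, ctrl, finder gives the robot as it stands.
- The arm moves only by the tool move_arm, never from a script. Its argument "steps" is a list of rows, each a list of 7 numbers: the turn, a rotation vector about the world's x, y, z in degrees, then the shift along the world's x, y, z in m, then the finger opening in m, from 0 to 0.0854. A call has 1 to 5 rows; each row shifts and turns the commanded pose from where the row before left it; what a row does not reach is not made up. A row lasts 1/10 s, in which the tool goes at most 50 mm and 8.59 degrees, less where a joint would pass 70% of its speed; a pose out of reach is approached as far as the arm can. A call with a gripper value outside its range is refused whole. The fingers move at their own pace and stop on an object; the grip force is fixed at half the most. Time passes only in rows, so rows that do not move let the fingers close. It gives the time, the measured TCP pose, the force, the opening and the grip force at its end, in the units of the state.
- telemetry.read_state(): the state, without advancing time (a new reading comes with each control period).
- eyes.get_image(name): name is "scene" or "top"; returns (picture, depth): 480x640x3 uint8, blue, green, red; 480x640 float32, mm along the optical axis (not along the pixel's ray), 0 where there is no reading.
- eyes.calibration(name): a dict with "fx", "fy", "cx", "cy" (pixels), "distortion" ([k1, k2, p1, p2, k3] as OpenCV has them; the pictures are not rectified), "position" and "attitude" of the camera in the world. Camera axes: x right, y down, z forward; pixel columns grow to the right and rows downward; lengths in mm; the calibration is good to about 2 mm. A picture is of the moment at which its call begins. calibration takes no time and is no camera call.
- ctrl.finish_job(): hands the job in; it is judged then, once.
Trained networks look in the newest picture that a camera, given by its name, has taken for a name from the list of things; names that differ only in an ending like _2 or _b are one class to them, and where a whole thing is asked for, a point or a joint stands for the part that bears it (a point fixed in the world has none). Each returns a list of dicts, best first, with "confidence" (0 to 1); they miss things now and then, are a little off and sometimes report something else, mostly with a low value. They report only what shows in the picture. A call takes as long as a camera call.
- finder.boxes_of(camera, name): "location" ([x, y, z] in mm, in the coordinates of the camera as it stood for that picture, good to about 4 mm: the middle of the surface that is visible of it).
- finder.cut_out(camera, name): "mask" (480x640 bool, what is visible of it).
- finder.pinpoint(camera, name): "location" ([x, y, z] in mm, in the coordinates of the camera as it stood for that picture, good to about 4 mm: a listed point, or the origin of a listed thing).
The state is a dict: "clock": time; "qpos": joint angles; "qd": joint speeds; "tau": joint torques, N m; "eef_pos": TCP position; "tool_rot": TCP orientation; "force": force on the tool from outside, world axes, zero at the start; "torque": the same for the moment, N m; "width": finger opening in mm; "gripper_force": force on a finger pad.
Only numpy, scipy, OpenCV 4.12 (cv2) and the standard library are available. Lean on these libraries where they do the work, as an engineer would, in place of code of your own. Each camera call takes 0.05 s, during which the arm holds its last target. There are 200 camera calls.

## Task

Start the timer that stands just beyond each of the three lidded dough tubs, in order from the smallest tub to the biggest: with a fingertip, lightly push the timer's black plunger all the way down, where it stays. Leave alone the spare timer that has no tub, do not pick up, tip or shove anything, and finish clear of everything.

Things in the scene. Friction and masses are not known exactly. Their poses are not given: they have to be found in the camera images.
- tub_small: the smallest dough tub: loose, round, white with a grey lid, 72 mm across the lid and 50 mm high; origin at the centre of its underside, z up. The three tubs stand in a row across the table in any left-to-right order. Not to be moved
- tub_middle: the middle-sized dough tub: loose, round, white with a grey lid, 94 mm across the lid and 66 mm high; origin at the centre of its underside, z up. The three tubs stand in a row across the table in any left-to-right order. Not to be moved
- tub_big: the biggest dough tub: loose, round, white with a grey lid, 118 mm across the lid and 84 mm high; origin at the centre of its underside, z up. The three tubs stand in a row across the table in any left-to-right order. Not to be moved
- timer_small: the timer of the small tub: a loose upright steel can, 64 mm across the foot and 58 mm across above it, 58 mm high, 0.2 to 0.4 kg, with a black plunger 30 mm across sticking out 14 mm from the middle of its top (so 72 mm high over all). Stands on the side of its tub away from the robot, with a gap of 18 to 30 mm between them. Origin at the centre of its underside, z up. All four timers look the same
- top_small (a point): centre of the flat top of that timer's plunger (small); it goes down with the plunger, from about 72 mm to 62 mm above the table
- plunger_small (a joint): how far that plunger is pressed in, m: 0 to 0.0015 at the start, 0.010 at its stop (then 4 mm still stick out). It resists with about 4 N all the way, has no spring and stays where it is left; beyond the stop the push goes into the rigid can and rises steeply (keep it under 25 N). The timer counts as started from 0.0065 on
- timer_middle: the timer of the middle tub: a loose upright steel can, 64 mm across the foot and 58 mm across above it, 58 mm high, 0.2 to 0.4 kg, with a black plunger 30 mm across sticking out 14 mm from the middle of its top (so 72 mm high over all). Stands on the side of its tub away from the robot, with a gap of 18 to 30 mm between them. Origin at the centre of its underside, z up. All four timers look the same
- top_middle (a point): centre of the flat top of that timer's plunger (middle); it goes down with the plunger, from about 72 mm to 62 mm above the table
- plunger_middle (a joint): how far that plunger is pressed in, m: 0 to 0.0015 at the start, 0.010 at its stop (then 4 mm still stick out). It resists with about 4 N all the way, has no spring and stays where it is left; beyond the stop the push goes into the rigid can and rises steeply (keep it under 25 N). The timer counts as started from 0.0065 on
- timer_big: the timer of the big tub: a loose upright steel can, 64 mm across the foot and 58 mm across above it, 58 mm high, 0.2 to 0.4 kg, with a black plunger 30 mm across sticking out 14 mm from the middle of its top (so 72 mm high over all). Stands on the side of its tub away from the robot, with a gap of 18 to 30 mm between them. Origin at the centre of its underside, z up. All four timers look the same
- top_big (a point): centre of the flat top of that timer's plunger (big); it goes down with the plunger, from about 72 mm to 62 mm above the table
- plunger_big (a joint): how far that plunger is pressed in, m: 0 to 0.0015 at the start, 0.010 at its stop (then 4 mm still stick out). It resists with about 4 N all the way, has no spring and stays where it is left; beyond the stop the push goes into the rigid can and rises steeply (keep it under 25 N). The timer counts as started from 0.0065 on
- timer_spare: the spare timer: a loose upright steel can, 64 mm across the foot and 58 mm across above it, 58 mm high, 0.2 to 0.4 kg, with a black plunger 30 mm across sticking out 14 mm from the middle of its top (so 72 mm high over all). Stands beyond all of the tubs, at least 100 mm from any of them, next to none. To be left alone. Origin at the centre of its underside, z up. All four timers look the same
- top_spare (a point): centre of the flat top of that timer's plunger (spare); it goes down with the plunger, from about 72 mm to 62 mm above the table
- plunger_spare (a joint): how far the spare timer's plunger is pressed in, m: 0 to 0.0015 at the start, works like the others
- garlic: bystander, loose: garlic bulb, 54 mm across, 56 mm high; origin at its underside or middle
- tomato: bystander, loose: tomato, 60 mm across, 51 mm high; origin at its underside or middle
- cheese: bystander, loose: block of cheese, 45 x 85 x 38 mm high; origin at its underside or middle
- cutter: bystander, loose: pizza wheel lying flat, about 245 mm long, 28 mm high; origin at its underside or middle
- oil_bottle: bystander, loose: oil bottle with pourer, 60 mm across, 215 mm high; origin at its underside or middle
- pepper_mill: bystander, loose: wooden pepper mill, 56 mm across, 158 mm high; origin at its underside or middle
- tongs: bystander, loose: steel tongs lying flat, 240 mm long, 8 mm high; origin at its underside or middle

How it is judged:
By the outcome, as a careful person would: the job done as asked, in the order asked, and still so for the second after the job is handed in, with the robot touching nothing.
It also fails if it takes over 50 s, if anything falls off the work surface, if the arm or the gripper's body presses on something with over 40 N, if the wrist force passes 120 N, or if a joint passes its speed limit or range.

## Working session

There is one attempt and no reset: what is moved stays moved. The work goes in short steps, Python scripts to look and compute and a tool call to move; the robot and the scene stay as the last step left them, time stands still between calls to the robot, and variables do not carry over. Pictures are saved under pics/ and viewed, at most 10 in all, crops included, and the job is handed in when it is done.

Besides the shell and the picture viewer there is one more tool, called after "Call:" by a JSON object that holds its "op" and its "data". move_arm: Moves the arm, as the interface text tells. Its arguments: {"type":"object","properties":{"steps":{"type":"array"}},"required":["steps"]}

```bash
mkdir -p pics; ls; python3 - <<'E'
from cell import telemetry, eyes
import cv2
for n in("scene","top"):
    p,d=eyes.get_image(n); cv2.imwrite(f"pics/{n}0.png",p); print(n,eyes.calibration(n))
s=telemetry.read_state(); print(s)
E
```

```text
pics
scene {'fx': 606.5012336144493, 'fy': 606.5012336144493, 'cx': 319.46921684307347, 'cy': 243.77637014907137, 'distortion': array([0.03015112, 0.        , 0.        , 0.        , 0.        ]), 'position': array([1120.72446105, -786.10834273, 1006.93280162]), 'attitude': array([-2.35230653e+00, -6.45706007e-04,  6.16191006e-01])}
top {'fx': 506.9862309681, 'fy': 506.9862309681, 'cx': 311.64204949583086, 'cy': 238.09598412534382, 'distortion': array([-0.11399994,  0.        ,  0.        ,  0.        ,  0.        ]), 'position': array([ 358.57448546,    4.94715432, 1454.7105385 ]), 'attitude': array([-2.99808807, -0.00846926, -1.56708861])}
{'clock': 0.1, 'qpos': array([-1.29682257,  0.62923323,  0.03844084,  1.51824925, -0.02700165,
        0.99632985, -0.01995889]), 'qd': array([ 0.00294405, -0.00295676,  0.00106259, -0.00238372,  0.00104102,
       -0.00069016, -0.00115473]), 'tau': array([ 3.86237749e-03, -5.64532542e+01,  1.23083699e+00, -1.93972385e+01,
        1.12885761e-02,  5.44999246e-03, -7.13484098e-07]), 'eef_pos': array([216.41004936, 612.32441947, 230.50020853]), 'tool_rot': array([-3.13989073e+00,  1.21342167e-05,  2.80186271e+00]), 'force': array([ 0.2634473 , -0.67936123, -0.00659196]), 'torque': array([-0.00635985,  0.03248824,  0.03469411]), 'gripper_force': 0.0, 'width': 85.39951789123072}
```

View pics/scene0.png

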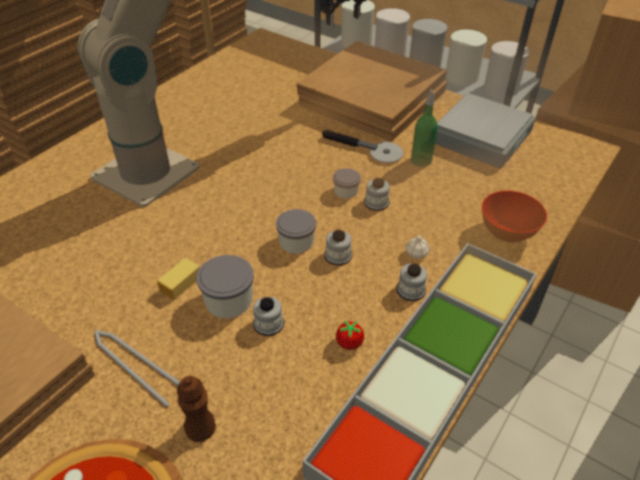

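View pics/top0.png

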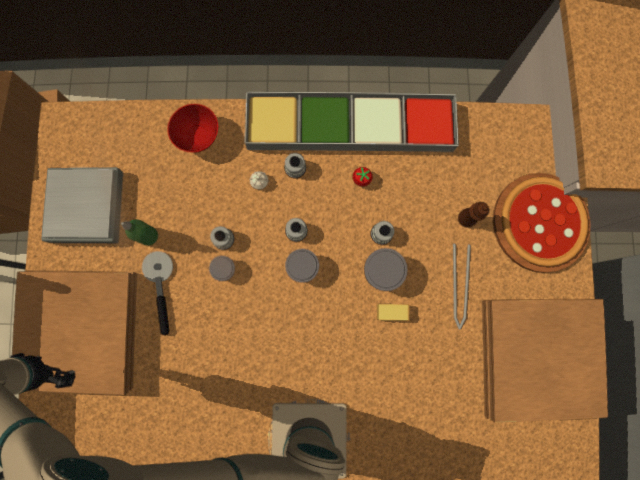

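```bash
cat >h.py <<'E'
import numpy as np, cv2
from scipy.spatial.transform import Rotation as R
from cell import eyes, finder, telemetry
def world(cam,pts):
    c=eyes.calibration(cam)
    return R.from_euler('xyz',c['attitude']).apply(np.atleast_2d(pts))+c['position']
def cloud(cam,d):
    c=eyes.calibration(cam); K=np.array([[c['fx'],0,c['cx']],[0,c['fy'],c['cy']],[0,0,1]])
    v,u=np.mgrid[:480,:640]
    n=cv2.undistortPoints(np.stack([u,v],-1).reshape(-1,1,2).astype(np.float64),K,c['distortion']).reshape(-1,2)
    z=d.reshape(-1,1); return world(cam,np.hstack([n*z,z])).reshape(480,640,3)
E
python3 - <<'E'
from h import *
np.set_printoptions(precision=1,suppress=True)
for cam in("top","scene"):
    p,d=eyes.get_image(cam); P=cloud(cam,d)
    for n in("tub_small","tub_middle","tub_big"):
        print(cam,n,[(round(r['confidence'],2),world(cam,r['location'])[0]) for r in finder.pinpoint(cam,n)])
    print(cam,"top",[(round(r['confidence'],2),world(cam,r['location'])[0]) for r in finder.pinpoint(cam,"top_small")])
    # dark caps around 55..80 mm high
    m=((P[...,2]>52)&(P[...,2]<85)&(p.max(2)<70)&(d>0)).astype(np.uint8)
    k,l,st,c=cv2.connectedComponentsWithStats(m)
    for i in range(1,k):
        if st[i,4]>30: 
            q=P[l==i]; q=q[q[:,2]>np.median(q[:,2])-4]; print(cam,"dark",st[i,4],c[i],np.median(q,0),(q.max(0)+q.min(0))/2,np.ptp(q,0))
E
```

```text
top tub_small [(0.85, array([471.3, 243.9,   1.3])), (0.36, array([ 748.8, -153.5,   -2.4])), (0.26, array([ 358.1, -231.6,    4.7]))]
top tub_middle [(0.97, array([484.8,  23.5,  -2.4]))]
top tub_big [(0.71, array([ 473.3, -206. ,   -3.3]))]
top top [(0.61, array([567.3, 245.6,  71.2]))]
top dark 69 [549.4  13.6] [1277.2 -751.7   71.3] [1279.7 -750.6   73.2] [48.9  7.4 23.1]
top dark 84 [294.6 161.3] [778.   43.2  71.7] [777.8  43.2  73.1] [26.7 25.5 10.8]
top dark 35 [468.2 217.1] [ 619.  -444.6   71.1] [ 624.6 -451.4   74.1] [32.5 24.2 19.2]
top dark 82 [295.6 226.9] [589.4  37.4  71.4] [590.3  38.7  73. ] [26.2 24.9 11.4]
top dark 80 [148.1 235.5] [563.1 447.3  75.7] [568.2 455.1  75.4] [48.8 26.1 17.7]
top dark 87 [384.8 230. ] [ 582.4 -208.4   71.8] [ 582.3 -208.    72.8] [28.3 25.7 10.7]
top dark 82 [219.8 235.4] [565.7 250.2  69.9] [564.7 250.3  72.6] [25.  23.2 13.2]
top dark 222 [127.3 344. ] [264.1 498.2  65.4] [271.8 498.5  68.3] [279.9   7.2  19.2]
top dark 103 [310.2 424.7] [60.4 -0.8 72.7] [47.6 -4.8 74.4] [ 35.9 108.4  21.2]
scene tub_small [(0.68, array([471.3, 240.7
[... 470 characters left out ...]

scene dark 68 [ 7.5 84.4] [-551.1   -6.1   74.8] [-553.    -1.3   76.1] [20.7 60.6 13.3]
scene dark 110 [428.8 144. ] [595.6 456.2  74.5] [593.1 458.4  74.4] [20.7 37.  20.5]
scene dark 53 [160.2 161.2] [63.2  2.6 62.2] [62.   2.6 63.6] [10.6 44.5 17.7]
scene dark 87 [338.  235.9] [593.3  31.8  69.1] [593.2  32.9  69. ] [24.5 22.4  8.3]
scene dark 117 [413.6 270.5] [781.   36.9  68.7] [781.1  40.4  68.8] [23.5 27.7  9.6]
scene dark 51 [230.9 295.8] [ 518.9 -243.2   72.6] [ 512.2 -239.    73.8] [38.3 47.5  9.2]
scene dark 146 [266.1 304.4] [ 585.2 -213.2   69.3] [ 585.8 -212.1   69.8] [26.4 26.3 10.5]
scene dark 160 [197.1 417. ] [ 649.2 -477.8   74.5] [ 643.6 -472.6   74.3] [23.5 30.3 21. ]
```

The scene shows a row of three tubs. In the top view the small one is at about (221,268), the middle one at (302,266) and the big one at (385,270).

Just beyond them, their timers' plungers are at (220,235), (296,227) and (385,230), and the spare's is at (295,161). In world coordinates the timer tops are:
- **Small:** about (565,251)
- **Middle:** about (591,35)
- **Big:** about (584,-210)
- **Spare:** about (780,41)

Plunger heights come out near 70 mm in both views, which matches the text. The bottle, at about (585,455), is 150 mm off the path.

Call:
{"op": "move_arm", "data": {"steps": [[0, 0, 0, 0.035, -0.036, 0, 0], [0, 0, 0, 0.035, -0.036, 0, 0], [0, 0, 0, 0.035, -0.036, 0, 0], [0, 0, 0, 0.035, -0.036, 0, 0], [0, 0, 0, 0.035, -0.036, 0, 0]]}}

```text
clock: 1.1
eef_pos: [392.1, 432.2, 231.6]
tool_rot: [3.141, 0.0, 2.802]
force: [0.5, 0.6, -0.2]
width: 12.0
gripper_force: 0.0
```

Call:
{"op": "move_arm", "data": {"steps": [[0, 0, 0, 0.035, -0.036, 0, 0], [0, 0, 0, 0.035, -0.036, 0, 0], [0, 0, 0, 0.035, -0.036, 0, 0], [0, 0, 0, 0.035, -0.036, 0, 0], [0, 0, 0, 0.035, -0.036, 0, 0]]}}

```text
clock: 1.6
eef_pos: [566.4, 252.8, 231.6]
tool_rot: [3.141, 0.0, 2.802]
force: [-0.3, -0.1, -0.1]
width: -0.2
gripper_force: 0.0
```

Call:
{"op": "move_arm", "data": {"steps": [[0, 0, 0, 0, 0, -0.045, 0], [0, 0, 0, 0, 0, -0.045, 0], [0, 0, 0, 0, 0, -0.04, 0], [0, 0, 0, 0, 0, -0.01, 0], [0, 0, 0, 0, 0, 0, 0]]}}

```text
clock: 2.1
eef_pos: [564.4, 254.0, 90.2]
tool_rot: [-3.139, -0.002, 2.802]
force: [0.0, -0.1, 0.1]
width: -0.4
gripper_force: 0.0
```

```bash
python3 - <<'E'
from h import *
p,d=eyes.get_image("scene"); print(telemetry.read_state()['eef_pos'])
q,_=eyes.get_image("top")
a=cv2.resize(p[120:240,300:460],None,fx=4,fy=4,interpolation=cv2.INTER_CUBIC)
cv2.imwrite("pics/c1.png",a)
E
```

```text
[565.70247336 254.68623716  91.96531875]
```

View pics/c1.png

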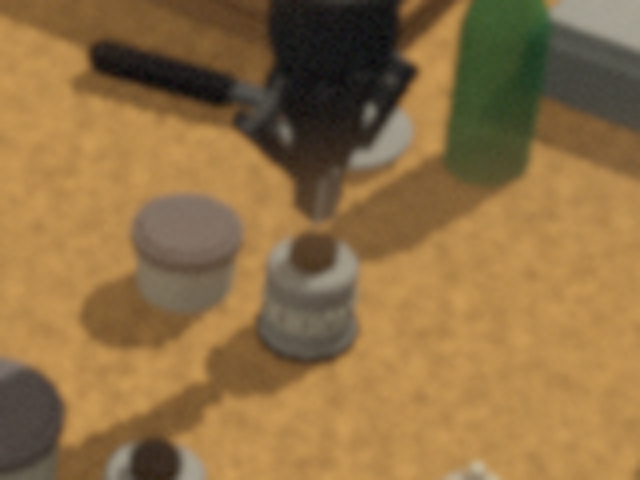

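The crop shows the fingertip at (320,215), just above and centred on the small tub's plunger at (315,248), about 2 mm to its right. I'll trim that and press.

Call:
{"op": "move_arm", "data": {"steps": [[0, 0, 0, 0, -0.002, -0.01, 0], [0, 0, 0, 0, 0, -0.007, 0], [0, 0, 0, 0, 0, -0.004, 0], [0, 0, 0, 0, 0, -0.002, 0], [0, 0, 0, 0, 0, 0, 0]]}}

```text
clock: 2.7
eef_pos: [565.2, 252.4, 68.3]
tool_rot: [3.142, 0.0, 2.802]
force: [0.9, 0.1, -0.5]
width: 0.2
gripper_force: 0.0
```

Call:
{"op": "move_arm", "data": {"steps": [[0, 0, 0, 0, 0, -0.002, 0], [0, 0, 0, 0, 0, -0.002, 0]]}}

```text
clock: 2.9
eef_pos: [565.3, 252.4, 64.6]
tool_rot: [3.141, 0.0, 2.802]
force: [-1.0, -1.6, 3.6]
width: -0.2
gripper_force: 2.0
```

Call:
{"op": "move_arm", "data": {"steps": [[0, 0, 0, 0, 0, -0.001, 0], [0, 0, 0, 0, 0, -0.001, 0]]}}

```text
clock: 3.1
eef_pos: [565.3, 252.4, 62.4]
tool_rot: [3.141, 0.0, 2.802]
force: [-0.5, -0.4, 4.3]
width: 0.1
gripper_force: 1.9
```

Call:
{"op": "move_arm", "data": {"steps": [[0, 0, 0, 0, 0, -0.001, 0], [0, 0, 0, 0, 0, 0, 0]]}}

```text
clock: 3.3
eef_pos: [565.3, 252.4, 62.0]
tool_rot: [3.141, 0.0, 2.802]
force: [-1.8, -1.1, 8.4]
width: 0.1
gripper_force: 4.4
```

Call:
{"op": "move_arm", "data": {"steps": [[0, 0, 0, 0, 0, -0.0005, 0], [0, 0, 0, 0, 0, 0, 0]]}}

```text
clock: 3.5
eef_pos: [565.3, 252.5, 62.1]
tool_rot: [3.141, 0.0, 2.802]
force: [-2.8, -2.2, 12.5]
width: 0.0
gripper_force: 6.1
```

The force rose while z held at 62, so this plunger is at its stop. Next I'll lift and move to the middle timer.

Call:
{"op": "move_arm", "data": {"steps": [[0, 0, 0, 0, 0, 0.01, 0], [0, 0, 0, 0, 0, 0.04, 0], [0, 0, 0, 0, 0, 0.03, 0], [0, 0, 0, 0.005, -0.043, 0, 0], [0, 0, 0, 0.005, -0.043, 0, 0]]}}

```text
clock: 4.0
eef_pos: [575.9, 167.6, 142.1]
tool_rot: [3.139, 0.002, 2.806]
force: [0.3, -1.5, 0.0]
width: 0.1
gripper_force: 0.0
```

Call:
{"op": "move_arm", "data": {"steps": [[0, 0, 0, 0.005, -0.043, 0, 0], [0, 0, 0, 0.005, -0.043, 0, 0], [0, 0, 0, 0.005, -0.044, 0, 0], [0, 0, 0, 0, 0, -0.04, 0], [0, 0, 0, 0, 0, 0, 0]]}}

```text
clock: 4.5
eef_pos: [587.1, 34.0, 97.2]
tool_rot: [-3.138, -0.007, 2.798]
force: [-1.7, 0.5, -0.4]
width: 0.2
gripper_force: 0.0
```

```bash
python3 - <<'E'
from h import *
p,d=eyes.get_image("scene"); print(telemetry.read_state()['eef_pos'])
a=cv2.resize(p[150:270,270:430],None,fx=4,fy=4,interpolation=cv2.INTER_CUBIC)
cv2.imwrite("pics/c2.png",a)
E
```

```text
[588.24687137  36.03104472  99.03934573]
```

View pics/c2.png

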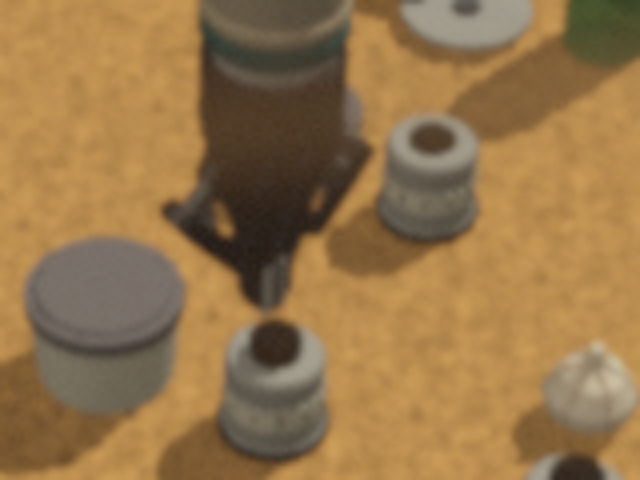

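The crop shows the small timer's plunger fully in, at (430,138). The fingertip at (265,300) is about 4 mm left of the middle plunger at (275,338). I'll correct and press.

Call:
{"op": "move_arm", "data": {"steps": [[0, 0, 0, 0.0025, 0.001, -0.015, 0], [0, 0, 0, 0, 0, -0.01, 0], [0, 0, 0, 0, 0, -0.005, 0], [0, 0, 0, 0, 0, -0.003, 0], [0, 0, 0, 0, 0, -0.002, 0]]}}

```text
clock: 5.05
eef_pos: [592.7, 38.6, 66.1]
tool_rot: [3.141, -0.0, 2.803]
force: [-0.9, 2.0, 3.8]
width: -0.2
gripper_force: 2.0
```

Call:
{"op": "move_arm", "data": {"steps": [[0, 0, 0, 0, 0, -0.0015, 0], [0, 0, 0, 0, 0, -0.0015, 0], [0, 0, 0, 0, 0, 0, 0]]}}

```text
clock: 5.35
eef_pos: [593.0, 37.5, 62.9]
tool_rot: [3.141, 0.001, 2.802]
force: [-0.3, 1.3, 2.7]
width: 0.1
gripper_force: 1.2
```

Call:
{"op": "move_arm", "data": {"steps": [[0, 0, 0, 0, 0, -0.001, 0], [0, 0, 0, 0, 0, 0, 0]]}}

```text
clock: 5.55
eef_pos: [593.1, 37.3, 62.1]
tool_rot: [3.141, 0.001, 2.802]
force: [-0.9, 2.4, 5.0]
width: -0.0
gripper_force: 2.3
```

Call:
{"op": "move_arm", "data": {"steps": [[0, 0, 0, 0, 0, -0.0007, 0], [0, 0, 0, 0, 0, 0, 0]]}}

```text
clock: 5.75
eef_pos: [593.1, 37.3, 62.0]
tool_rot: [3.141, 0.001, 2.802]
force: [-2.1, 1.3, 9.1]
width: -0.1
gripper_force: 4.9
```

That plunger is at its stop too. Next is the big timer.

Call:
{"op": "move_arm", "data": {"steps": [[0, 0, 0, 0, 0, 0.01, 0], [0, 0, 0, 0, 0, 0.04, 0], [0, 0, 0, 0, 0, 0.03, 0], [0, 0, 0, -0.0015, -0.041, 0, 0], [0, 0, 0, -0.0015, -0.041, 0, 0]]}}

```text
clock: 6.25
eef_pos: [590.6, -45.1, 142.6]
tool_rot: [3.141, 0.003, 2.805]
force: [-0.3, -1.7, -0.3]
width: -0.0
gripper_force: 0.0
```

Call:
{"op": "move_arm", "data": {"steps": [[0, 0, 0, -0.0015, -0.041, 0, 0], [0, 0, 0, -0.0015, -0.041, 0, 0], [0, 0, 0, -0.0015, -0.041, 0, 0], [0, 0, 0, -0.0015, -0.042, 0, 0], [0, 0, 0, 0, 0, -0.04, 0]]}}

```text
clock: 6.75
eef_pos: [585.9, -222.1, 105.6]
tool_rot: [-3.135, 0.013, 2.791]
force: [1.1, -0.4, -0.9]
width: 0.0
gripper_force: 0.0
```

Call:
{"op": "move_arm", "data": {"steps": [[0, 0, 0, 0, 0, 0, 0]]}}

```text
clock: 6.85
eef_pos: [579.3, -211.7, 97.1]
tool_rot: [-3.14, -0.009, 2.798]
force: [-1.7, 1.1, -0.6]
width: 0.1
gripper_force: 0.0
```

```bash
python3 - <<'E'
from h import *
p,d=eyes.get_image("scene"); print(telemetry.read_state()['eef_pos'])
a=cv2.resize(p[210:345,200:380],None,fx=4,fy=4,interpolation=cv2.INTER_CUBIC)
cv2.imwrite("pics/c3.png",a)
E
```

```text
[ 581.04760561 -210.09201575   99.0673475 ]
```

View pics/c3.png

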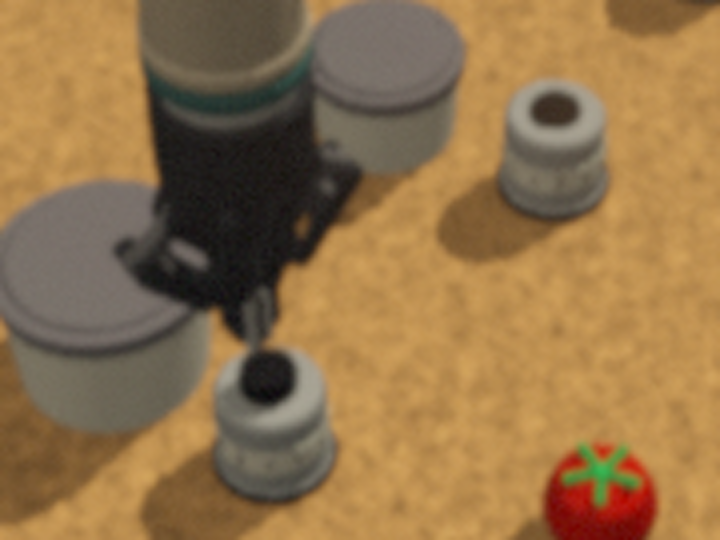

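The crop shows the middle plunger fully in, at (553,107). The tip at about (257,340) is a few millimetres left of the big timer's plunger at (268,373). Part of that is still settling, so I'll trim 2 mm and press.

Call:
{"op": "move_arm", "data": {"steps": [[0, 0, 0, 0.002, 0, -0.015, 0], [0, 0, 0, 0, 0, -0.01, 0], [0, 0, 0, 0, 0, -0.005, 0], [0, 0, 0, 0, 0, -0.003, 0], [0, 0, 0, 0, 0, -0.002, 0]]}}

```text
clock: 7.4
eef_pos: [585.9, -208.6, 66.4]
tool_rot: [3.141, -0.0, 2.803]
force: [-0.8, 2.5, 3.3]
width: 0.5
gripper_force: 2.0
```

Call:
{"op": "move_arm", "data": {"steps": [[0, 0, 0, 0, 0, -0.0015, 0], [0, 0, 0, 0, 0, -0.0015, 0], [0, 0, 0, 0, 0, 0, 0]]}}

```text
clock: 7.7
eef_pos: [586.0, -209.6, 63.2]
tool_rot: [3.142, 0.001, 2.802]
force: [0.7, 2.3, 3.2]
width: 0.2
gripper_force: 1.9
```

Call:
{"op": "move_arm", "data": {"steps": [[0, 0, 0, 0, 0, -0.001, 0], [0, 0, 0, 0, 0, 0, 0]]}}

```text
clock: 7.9
eef_pos: [586.0, -209.7, 62.2]
tool_rot: [3.141, 0.001, 2.802]
force: [0.9, 2.7, 3.3]
width: -0.1
gripper_force: 1.5
```

Call:
{"op": "move_arm", "data": {"steps": [[0, 0, 0, 0, 0, -0.0008, 0], [0, 0, 0, 0, 0, 0, 0]]}}

```text
clock: 8.1
eef_pos: [586.0, -209.7, 62.1]
tool_rot: [3.141, 0.001, 2.802]
force: [-0.9, 3.8, 7.6]
width: 0.0
gripper_force: 3.9
```

Call:
{"op": "move_arm", "data": {"steps": [[0, 0, 0, 0, 0, -0.0003, 0], [0, 0, 0, 0, 0, 0, 0]]}}

```text
clock: 8.3
eef_pos: [586.1, -209.7, 62.1]
tool_rot: [3.141, 0.001, 2.802]
force: [-1.6, 3.4, 10.4]
width: -0.1
gripper_force: 4.9
```

Call:
{"op": "move_arm", "data": {"steps": [[0, 0, 0, 0, 0, 0.01, 0], [0, 0, 0, 0, 0, 0.04, 0], [0, 0, 0, 0, 0, 0.045, 0], [0, 0, 0, -0.03, 0, 0.045, 0], [0, 0, 0, -0.03, 0, 0.03, 0]]}}

```text
clock: 8.8
eef_pos: [528.5, -210.8, 230.3]
tool_rot: [-3.141, 0.004, 2.802]
force: [0.0, -0.5, -0.3]
width: -0.2
gripper_force: 0.0
```

Call:
{"op": "move_arm", "data": {"steps": [[0, 0, 0, -0.03, 0, 0.01, 0], [0, 0, 0, -0.03, 0, 0, 0], [0, 0, 0, 0, 0, 0, 0], [0, 0, 0, 0, 0, 0, 0], [0, 0, 0, 0, 0, 0, 0]]}}

```text
clock: 9.3
eef_pos: [469.0, -210.0, 237.7]
tool_rot: [-3.142, 0.001, 2.802]
force: [-0.8, 0.4, -0.8]
width: -0.1
gripper_force: 0.0
```

```bash
python3 - <<'E'
from h import *
p,d=eyes.get_image("scene"); print(telemetry.read_state()['eef_pos'])
a=cv2.resize(p[140:370,180:460],None,fx=2.6,fy=2.6,interpolation=cv2.INTER_CUBIC)
cv2.imwrite("pics/c4.png",a)
E
```

```text
[ 469.00494646 -209.78072163  237.4574651 ]
```

View pics/c4.png

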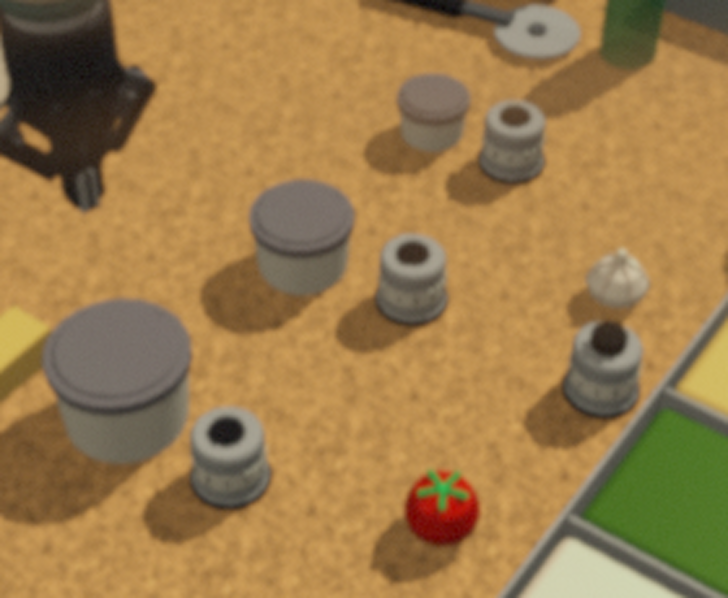

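The three plungers at (515,117), (412,252) and (227,431) are fully in, and the spare's at (608,338) is still up. The arm is clear of everything.

```bash
python3 -c "from cell import ctrl; print(ctrl.finish_job())"
```

```text
the job is handed in; nothing more can be done
None
```

I started the three timers in order (small, middle, big), pressing each plunger to its stop at no more than 12.5 N; the spare was left alone, the arm finished clear of everything, and I handed the job in at about 9.4 s.

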